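# Turn the fittings carousel and pick the reel-seat ring

## Robot

A 7-joint arm with a two-finger parallel gripper is mounted at the origin on the work surface. World frame = base frame: x ahead of the robot, y to its left, z up, the work surface at z = 0. Lengths are in mm, angles in rad, forces in N, time in s.
With the tool pointing down it reaches from about 400 to 875 mm from the base axis. Payload 4.4 kg.
Tool frame: the origin (TCP) lies at the very end of the fingers, on their centre line; the grasp point (between the pads) lies 19 mm behind it; z points along the fingers, x is the direction in which the jaws open and shut, and the axes are right-handed (so a half turn about z gives the same grasp; the last joint's range is limited). The gripper opens to 85 mm and grips with 20 to 120 N. Pads are 22 mm wide; open, the fingers measure 114 mm over their backs; the gripper's body (76 mm by 85 mm) begins 54 mm behind the grasp point. The pads swing forward as they close: fully open they stand 13 mm farther back than shut.
Start: joints at [1.179, 0.628, 0.038, 1.517, -0.027, 0.996, -0.02], TCP at [208.071, -615.812, 231.313] pointing down, gripper open.
Joint ranges: [-3.06, 3.06], [-0.37, 2.12], [-1.25, 1.32], [0.18, 2.47], [-1.1, 4.24], [0.23, 1.98], [-2.94, 2.94]. Speed limits (rad/s): [2.57, 2.57, 3.14, 3.14, 3.14, 3.14, 3.14].

## Interface

Orientations are given as [roll, pitch, yaw] about the fixed x, y, z axes, in that order (R = Rz(yaw) Ry(pitch) Rx(roll)).
In Python, from cell import ctrl, get_image, job, models gives the robot as it stands.
- The arm moves only by the tool move_arm, never from a script. Its argument "moves" is a list that holds one entry, the list of rows, each a list of 6 numbers: the shift along the tool's x, y, z in m, then the turn, a rotation vector about the tool's x, y, z in rad. A call has 1 to 20 rows; each row is the pose to reach, as a shift and turn from the pose commanded when the call began, along the tool's axes at that moment; what a row does not reach only later rows make up. A row lasts 1/8 s, in which the tool goes at most 62.5 mm and 10.7 degrees, less where a joint would pass 70% of its speed; a pose out of reach is approached as far as the arm can. A call with a gripper value outside its range is refused whole. "jaw" is the opening, from 0 (shut) to 1 (fully open), set as the call begins (left out, the last holds). The fingers move at their own pace and stop on an object; the grip force is fixed at half the most. Time passes only in rows, so rows that repeat a pose let the fingers close. It gives the time, the measured TCP pose, the force and the opening at its end, in the units of the state.
- ctrl.read_state(): the state, without advancing time (a new reading comes with each control period).
- get_image(name): name is "scene" or "top" or "wrist"; returns a dict with "color" (420x560x3 uint8, blue, green, red), "fov_y" (degrees; the focal length in pixels is half the picture's height over the tangent of half this angle, whatever the lens; pixels are square), "cx", "cy" (the principal point, pixels), "k1" (the pictures are not rectified: a ray, as slopes to the right and down, at radius r is drawn at 1 + k1 r^2 times it, then the intrinsics apply), "origin" and "orientation" of the camera in the world; the wrist camera has in their place "hand_eye" (4x4, takes a point from camera to tool coordinates, whose origin is the TCP and whose axes are the tool frame's). Camera axes: x right, y up, looking along -z (the intrinsics and any distortion apply to the point x, -y, -z); pixel columns grow to the right and rows downward; lengths in mm; the calibration is good to about 2 mm. A picture is of the moment at which its call begins: read the wrist's pose just before it. There is no depth.
- job.finish_job(): hands the job in, once; it reports no verdict.
Trained networks look in the newest picture that a camera, given by its name, has taken for a name from the list of things; names that differ only in an ending like _2 or _b are one class to them, and where a whole thing is asked for, a point or a joint stands for the part that bears it (a point fixed in the world has none). Each returns a list of dicts, best first, with "score" (0 to 1); they miss things now and then, are a little off and sometimes report something else, mostly with a low value. They report only what shows in the picture. A call takes as long as a camera call. They do not tell look-alikes from the thing itself.
- models.cut_out(camera, thing): "pixels" (420x560 bool, what is visible of it) and "uv" ([column, row] in pixels, amid what is visible of it).
- models.place_of(camera, thing): "uv" ([column, row] in pixels: a listed point, or the origin of a listed thing).
The state is a dict: "clock": time; "qpos": joint angles; "qd": joint speeds; "tau": joint torques, N m; "eef_pos": TCP position; "tool_rot": TCP orientation; "force": force on the tool from outside, world axes, zero at the start; "torque": the same for the moment, N m; "width": finger opening in mm.
Only numpy, scipy, OpenCV 4.12 (cv2) and the standard library are available. Lean on these libraries where they do the work, as an engineer would, in place of code of your own. Each camera call takes 0.05 s, during which the arm holds its last target.

## Task

In the rod maker's workshop, turn the revolving fittings carousel by one of its upright pegs until the compartment with the large plain brass ring stands in the opening of the wire guard. Then lift the ring out through the opening and leave it lying flat in the small wooden tray. Leave the other fittings in the carousel, and the hammer and the jar where they are.

Things in the scene. Friction and masses are not known exactly. Their poses are not given: they have to be found in the camera images.
- stand: Fixed stand. Origin on the bench, on the vertical turning axis; z up; its -x axis points through the middle of the guard's opening, roughly to the robot. Level steel wires (every 20 degrees, 30 to 131 mm from the axis, tops 60 mm above the bench) and a central cap (radius 32 mm, top 61 mm) guard the compartments, save an open sector 40 degrees either side of -x.
- carousel: Turntable: dark wooden disc of 165 mm radius, six equal open compartments between hub (radius 28 mm) and outer wall (135 mm); walls 3 mm thick, floors 25 mm and wall tops 53 mm above the bench. Origin on the turning axis, 13 mm above the bench; z up; dividers at 30, 90, 150, 210, 270, 330 degrees from its x. Turns both ways without stops, under 1 N at a peg; stays where left.
- peg (a point): Top centre of one of the six like upright round wooden pegs, 12 mm thick, that stand on the disc outside the outer wall, one in line with each divider, 152 mm from the turning axis; tops 95 mm above the bench, so that 35 mm stands clear above the guard. This one lies at 30 degrees from the carousel's x axis, the others every 60 degrees. Any of them serves to turn the carousel.
- opening (a point): The middle of the guard's opening, fixed: at the start an empty compartment stands here. 85 mm from the turning axis along the stand's -x axis, at the height of the compartment floor, 25 mm above the bench.
- collar: The large plain brass ring, the one wanted: 32 mm outside, 22 mm bore, 26 mm high, about 90 g, lying flat (bore upright) near the middle of a compartment about 85 mm from the turning axis. Origin at the centre of its underside, z up along the bore. Fingers have most room when they close along the carousel's radius.
- check: A small brass ring, 20 mm outside, 13 mm bore, 12 mm high, lying flat in another compartment; stays in the carousel. Origin at the centre of its underside.
- butt_cap: A solid domed brass cap, 32 mm across its flange, 23 mm high, no hole, dome up, in another compartment; stays in the carousel. Origin at the centre of its underside.
- foot_plate: A flat brass plate, 50 x 16 x 5 mm with a block raised to 14 mm in its middle, in another compartment; stays in the carousel. Origin at the centre of its underside, x along its length.
- tray: The small fixed dark wooden tray on the bench, open at the top, 130 x 130 mm outside, 22 mm high, walls and floor 6 mm thick. Origin at the centre of its underside, on the bench; x and y along its sides.
- hammer: A tack hammer, 260 mm long, lying on the bench to the left; not to be moved. Origin at its underside, x along the handle towards the head.
- jar: A closed amber jar, 60 mm across, 75 mm high, standing on the bench to the right; not to be moved. Origin at the centre of its underside.
Not all that is in view belongs to the job. Leave any turquoise look-alike of the collar alone.

How it is judged (in metres and radians):
On the way:
1. the large ring, still down in its compartment, stands in the opening of the guard (within 35 mm of the middle of the opening) and the carousel is at rest (horizontal distance between collar and opening below 0.035 m and height (world z) of collar below 0.035 m and angular speed of carousel below 0.1 rad/s), for 0.2 s.
At the end, for the whole second after the job is handed in: The large ring lies flat (within 10 degrees) and at rest on the tray's floor, its centre within 52 mm of the tray's centre along each side; the small ring, the domed cap and the flat plate are still down in the carousel (within 140 mm of its axis, undersides below 45 mm) (x of collar in the frame of tray between -0.052 and 0.052 m and y of collar in the frame of tray between -0.052 and 0.052 m and height (world z) of collar below 0.012 m and angle between collar's own z axis and vertical below 0.17 rad and linear speed of collar below 0.02 m/s and horizontal distance between each of check, butt_cap, foot_plate and carousel below 0.14 m and height (world z) of each of check, butt_cap, foot_plate below 0.045 m); the robot touches nothing.
It fails at once if the small ring is taken out of the carousel (horizontal distance between check and carousel above 0.15 m or height (world z) of check above 0.07 m).
It fails at once if the domed cap is taken out of the carousel (horizontal distance between butt_cap and carousel above 0.15 m or height (world z) of butt_cap above 0.07 m).
It fails at once if the flat plate is taken out of the carousel (horizontal distance between foot_plate and carousel above 0.15 m or height (world z) of foot_plate above 0.07 m).
It fails at once if the hammer is moved by more than 30 mm (distance of hammer from where it was at the start of the episode above 0.03 m).
It fails at once if the jar is moved by more than 30 mm (distance of jar from where it was at the start of the episode above 0.03 m).
It also fails if it takes over 61 s, if anything falls off the work surface, if the arm or the gripper's body presses on something with over 40 N, if the wrist force passes 120 N, or if a joint passes its speed limit or range.

## Working session

There is one attempt and no reset: what is moved stays moved. The work goes in short steps, Python scripts to look and compute and a tool call to move; the robot and the scene stay as the last step left them, time stands still between calls to the robot, and variables do not carry over. Pictures are saved under pics/ and viewed, and the job is handed in when it is done.

Besides the shell and the picture viewer there is one more tool, called after "Call:" as name(argument=value, ...), one argument or row to a line, values as JSON. move_arm: Moves the arm, as the interface text tells. Its arguments: {"type":"object","properties":{"moves":{"type":"array","items":{"type":"array","items":{"type":"array","items":{"type":"number"}}}},"jaw":{"type":"number"}},"required":["moves"]}

```bash
ls; mkdir -p pics
cat > h.py <<'E'
import numpy as np, cv2
from scipy.spatial.transform import Rotation as R
from cell import ctrl, get_image, job, models
def rot(o):
    o=np.array(o,float)
    if o.shape==(3,3): return o
    if o.size==4: return R.from_quat(o).as_matrix()
    return R.from_euler('xyz',o).as_matrix()
def cam(name):
    s=ctrl.read_state(); im=get_image(name)
    if 'hand_eye' in im:
        H=np.array(im['hand_eye']); Rt=rot(s['tool_rot']); 
        im['R']=Rt@H[:3,:3]; im['o']=Rt@H[:3,3]+np.array(s['eef_pos'])
    else:
        im['R']=rot(im['orientation']); im['o']=np.array(im['origin'])
    return im
def f(im): return im['color'].shape[0]/2/np.tan(np.radians(im['fov_y'])/2)
def onplane(im,uv,z):
    F=f(im); x,y=(uv[0]-im['cx'])/F,(uv[1]-im['cy'])/F
    rd=np.hypot(x,y); r=rd
    for _ in range(30): r=rd/(1+im['k1']*r*r)
    k=r/rd if rd>0 else 1
    d=im['R']@np.array([x*k,-y*k,-1.]); t=(z-im['o'][2])/d[2]
    return im['o']+t*d
def proj(im,p):
    c=im['R'].T@(np.array(p,float)-im['o']); x,y=c[0]/-c[2],-c[1]/-c[2]
    k=1+im['k1']*(x*x+y*y); F=f(im)
    return np.array([im['cx']+F*x*k,im['cy']+F*y*k])
E
python3 - <<'E'
from h import *
s=ctrl.read_state(); print(s)
for n in ['scene','top']:
    im=cam(n); cv2.imwrite(f'pics/{n}0.png',im['color']); print({k:v for k,v in im.items() if k!='color'})
    for t,z in [('stand',0),('carousel',13),('peg',95),('opening',25),('collar',25),('check',25),('butt_cap',25),('foot_plate',25),('tray',0),('hammer',0),('jar',0)]:
        for d in models.place_of(n,t)[:3]: print(n,t,round(d['score'],2),np.round(d['uv']),np.round(onplane(im,d['uv'],z)))
print(ctrl.read_state()['clock'])
E
```

```text
pics
{'clock': 0.0, 'qpos': array([ 1.17919126,  0.62936854,  0.0384548 ,  1.51837756, -0.02699456,
        0.9962708 , -0.01999312]), 'qd': array([ 8.73430559e-04, -5.40461865e-05,  1.39419202e-03, -1.49517483e-04,
       -6.13557922e-04,  1.02459829e-04, -4.46907090e-04]), 'tau': array([ 4.04761204e-04, -5.63414204e+01,  1.22636586e+00, -1.93447924e+01,
        1.09062722e-02,  1.03802100e-02, -1.07304425e-05]), 'eef_pos': array([ 207.86559556, -615.20896799,  230.37173154]), 'tool_rot': array([ 3.14155415e+00,  1.90543906e-03, -1.24499208e+00]), 'force': array([0.4249579 , 0.27972996, 0.94256119]), 'torque': array([-0.00329386, -0.0340401 ,  0.02521626]), 'width': 85.12381273131969}
{'fov_y': 47.12689879341429, 'cx': 283.1143664134429, 'cy': 209.10078334427004, 'k1': -0.04584745314261639, 'origin': array([ 933.4238708 ,  631.90452264, 1030.90737119]), 'orientation': array([0.66677073, 0.01496245, 2.64533089]), 'R': array([[-0.8792702 , -0.38229995,  0.28413143],
       [ 0.47608829, -0.68662218,  0.54944511],
       [-0.01496189,  0.61838236,  0.78573494]]), 'o': array([ 933.42387
[... 858 characters left out ...]
3774, -0.00640575, -1.58504655]), 'R': array([[-0.01424945,  0.99171255, -0.12768387],
       [-0.99987795, -0.01331443,  0.00817348],
       [ 0.00640571,  0.12778475,  0.99178124]]), 'o': array([ 459.1690883 ,   -5.4362535 , 1212.03064912])}
top stand 0.79 [262. 207.] [583.  43.   0.]
top carousel 0.62 [258. 210.] [576.  54.  13.]
top peg 0.74 [229. 153.] [716. 124.  95.]
top collar 0.7 [149. 170.] [687. 350.  25.]
top check 0.41 [230. 222.] [543. 130.  25.]
top butt_cap 0.59 [286. 224.] [534. -21.  25.]
top foot_plate 0.65 [284. 193.] [619. -18.  25.]
top tray 0.55 [389. 234.] [ 505. -304.    0.]
top hammer 0.89 [111. 228.] [531. 457.   0.]
top jar 0.91 [459. 243.] [ 479. -493.    0.]
1.2
```

Run:
```python
import cv2
a=cv2.imread('pics/scene0.png');b=cv2.imread('pics/top0.png')
cv2.imwrite('pics/s1.png',cv2.resize(a[170:420,180:460],None,fx=2.4,fy=2.4,interpolation=3)[:600])
cv2.imwrite('pics/t1.png',cv2.resize(b[120:300,110:350],None,fx=3.3,fy=3.3,interpolation=3))
```

```text
(no output)
```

View pics/top0.png

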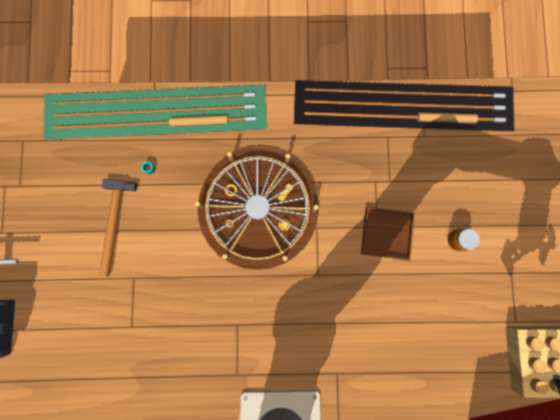

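View pics/s1.png

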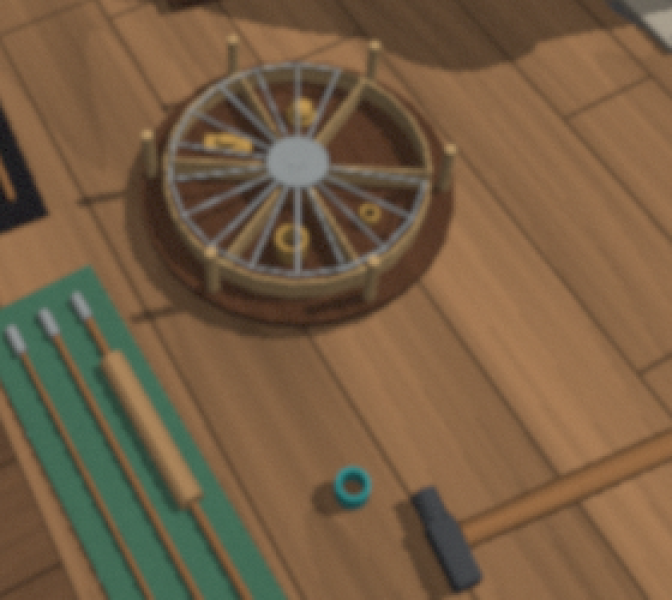

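View pics/t1.png

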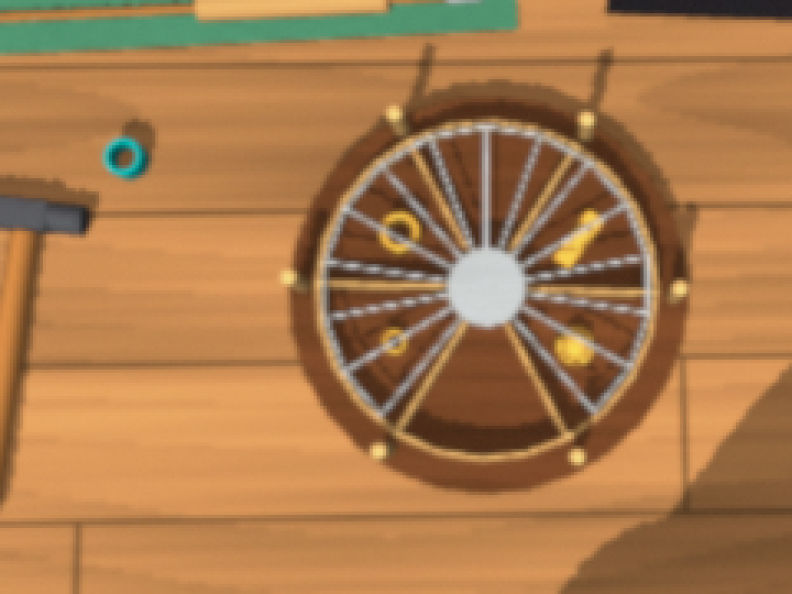

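Candidates in the top image: the ring at (230,190), the small ring at (229,223) and the turquoise ring at (148,168). The brass ring at (230,190) is clearly the bigger of the two in the carousel, so it is the collar. The turquoise one is the decoy. Next I fit the carousel geometry.

Run:
```python
from h import *
from scipy.optimize import least_squares
top=cam('top'); sc=cam('scene')
pt=[(110+x/3.3,120+y/3.3) for x,y in [(394,114),(587,121),(289,277),(680,288),(379,451),(578,456)]]
ps=[(180+x/2.4,170+y/2.4) for x,y in [(233,40),(375,46),(147,133),(449,148),(212,252),(374,259)]]
for im,P in ((top,pt),(sc,ps)):
    W=np.array([onplane(im,p,95)[:2] for p in P])
    def r(v):
        a=np.arctan2(W[:,1]-v[1],W[:,0]-v[0]); k=np.round((a-v[2])/(np.pi/3))
        t=v[2]+k*np.pi/3
        return (W-np.c_[v[0]+152*np.cos(t),v[1]+152*np.sin(t)]).ravel()
    s=least_squares(r,[580,45,np.radians(30)]); print(s.x[:2],np.degrees(s.x[2]),np.round(s.fun,1))
    c=s.x[:2]; print('az',np.degrees(np.arctan2(*(W-c).T[::-1])).round(1))
for im,n in((top,'top'),(sc,'scene')):
    for t,z in(('collar',25),('check',25)):
        for d in models.cut_out(n,t)[:4]: print(n,t,round(d['score'],2),np.round(d['uv'],1),onplane(im,d['uv'],z+15).round(1),d['pixels'].sum())
```

```text
[577.90742796  53.14977799] 27.57128111485057 [-0.4 -0.  -1.5  0.3  0.1 -0.7  0.3  0.6  0.5 -0.2  0.9  0. ]
az [  27.6  -32.6   87.5  -92.3  147.5 -152.3]
[579.60311611  55.17160905] 27.593200084786712 [ 0.4  2.1  0.7  1.7 -0.8 -1.4  1.5 -1.7 -1.2  0.7 -0.7 -1.4]
az [ -92.3 -152.9  -33.   147.8   28.    87.8]
top collar 0.66 [148.4 166.1] [695.3 347.8  40. ] 119
top collar 0.44 [228.5 190.3] [626.5 132.1  40. ] 26
top collar 0.38 [463.6 239.3] [ 487.1 -490.6   40. ] 609
top collar 0.16 [285.2 191. ] [622.5 -20.5  40. ] 114
scene collar 0.73 [325.4 367.7] [698.5 352.1  40. ] 179
scene collar 0.66 [299.7 272.3] [631.6 126.1  40. ] 191
```

Run:
```python
from h import *
top=cam('top'); c=np.array([578.3,53.7])
for q in [(383,415),(597,412),(347,372),(630,370),(344,208),(627,206),(329,264),(648,258),(333,317),(647,316),(487,126),(385,165),(588,158),(432,142),(541,140)]:
    w=onplane(top,(110+q[0]/3.3,120+q[1]/3.3),59)[:2]-c; print(q,np.degrees(np.arctan2(w[1],w[0])).round(1),np.hypot(*w).round(1))
for q in [(399,231),(396,342)]:
    w=onplane(top,(110+q[0]/3.3,120+q[1]/3.3),51 if q[1]<300 else 37)[:2]-c; print(q,np.degrees(np.arctan2(w[1],w[0])).round(1),np.hypot(*w).round(1))
t=models.cut_out('top','tray')[0]; print(t['uv'],onplane(top,t['uv'],22)); 
ys,xs=np.nonzero(t['pixels']);b=cv2.boxPoints(cv2.minAreaRect(np.c_[xs,ys].astype(np.float32)));print([onplane(top,p,15)[:2].round() for p in b])
s=ctrl.read_state();print(s['clock'])
```

```text
(383, 415) 140.7 129.8
(597, 412) -139.2 132.8
(347, 372) 120.8 129.0
(630, 370) -120.8 132.2
(344, 208) 60.1 131.4
(627, 206) -60.6 130.5
(329, 264) 80.8 127.3
(648, 258) -80.5 131.5
(333, 317) 100.3 124.2
(647, 316) -101.0 130.4
(487, 126) -0.6 131.2
(385, 165) 39.0 128.9
(588, 158) -38.6 132.8
(432, 142) 20.0 126.2
(541, 140) -20.7 127.3
(399, 231) 56.2 85.1
(396, 342) 119.1 85.4
[387.5, 233.6] [ 505.16913446 -295.29917835   22.        ]
[array([ 452., -218.]), array([ 583., -241.]), array([ 563., -376.]), array([ 433., -351.])]
1.6
```

```bash
cat >> h.py <<'E'
def tr(start,targets):
    """start,targets (x,y,z,yawdeg) world, tool down -> rows"""
    x0=np.array(start[:3],float); M=R.from_euler('xyz',[np.pi,0,np.radians(start[3])])
    for t in targets:
        d=M.inv().apply(np.array(t[:3])-x0)/1000
        print([round(v,3) for v in d]+[0,0,round(-np.radians(t[3]-start[3]),3)])
def line(a,b,n): return [tuple(np.array(a)+(np.array(b)-np.array(a))*k/n) for k in range(1,n+1)]
E
python3 - <<'E'
from h import *
st=(208.07,-615.81,231.3,-71.4); g=(572,-98,130,-2.4)
tr(st,line(st,g,14)+[g]+line(g,(572,-98,71,-2.4),3))
E
```

```text
[np.float64(-0.027), np.float64(-0.036), np.float64(0.007), 0, 0, np.float64(-0.086)]
[np.float64(-0.054), np.float64(-0.073), np.float64(0.014), 0, 0, np.float64(-0.172)]
[np.float64(-0.08), np.float64(-0.109), np.float64(0.022), 0, 0, np.float64(-0.258)]
[np.float64(-0.107), np.float64(-0.146), np.float64(0.029), 0, 0, np.float64(-0.344)]
[np.float64(-0.134), np.float64(-0.182), np.float64(0.036), 0, 0, np.float64(-0.43)]
[np.float64(-0.161), np.float64(-0.219), np.float64(0.043), 0, 0, np.float64(-0.516)]
[np.float64(-0.187), np.float64(-0.255), np.float64(0.051), 0, 0, np.float64(-0.602)]
[np.float64(-0.214), np.float64(-0.291), np.float64(0.058), 0, 0, np.float64(-0.688)]
[np.float64(-0.241), np.float64(-0.328), np.float64(0.065), 0, 0, np.float64(-0.774)]
[np.float64(-0.268), np.float64(-0.364), np.float64(0.072), 0, 0, np.float64(-0.86)]
[np.float64(-0.294), np.float64(-0.401), np.float64(0.08), 0, 0, np.float64(-0.946)]
[np.float64(-0.321), np.float64(-0.437), np.float64(0.087), 0, 0, np.float64(-1.032)]
[np.float64(-0.348), np.float64(-0.474), np.float64(0.094), 0, 0, np.float64(-1.118)]
[np.float64(-0.375), np.float64(-0.51), np.float64(0.101), 0, 0, np.float64(-1.204)]
[np.float64(-0.375), np.float64(-0.51), np.float64(0.101), 0, 0, np.float64(-1.204)]
[np.float64(-0.375), np.float64(-0.51), np.float64(0.121), 0, 0, np.float64(-1.204)]
[np.float64(-0.375), np.float64(-0.51), np.float64(0.141), 0, 0, np.float64(-1.204)]
[np.float64(-0.375), np.float64(-0.51), np.float64(0.16), 0, 0, np.float64(-1.204)]
```

Call:
move_arm(
  moves=[
    [[-0.027, -0.036, 0.007, 0, 0, -0.086], [-0.054, -0.073, 0.014, 0, 0, -0.172], [-0.08, -0.109, 0.022, 0, 0, -0.258], [-0.107, -0.146, 0.029, 0, 0, -0.344], [-0.134, -0.182, 0.036, 0, 0, -0.43], [-0.161, -0.219, 0.043, 0, 0, -0.516], [-0.187, -0.255, 0.051, 0, 0, -0.602], [-0.214, -0.291, 0.058, 0, 0, -0.688], [-0.241, -0.328, 0.065, 0, 0, -0.774], [-0.268, -0.364, 0.072, 0, 0, -0.86], [-0.294, -0.401, 0.08, 0, 0, -0.946], [-0.321, -0.437, 0.087, 0, 0, -1.032], [-0.348, -0.474, 0.094, 0, 0, -1.118], [-0.375, -0.51, 0.101, 0, 0, -1.204], [-0.375, -0.51, 0.101, 0, 0, -1.204], [-0.375, -0.51, 0.101, 0, 0, -1.204], [-0.375, -0.51, 0.101, 0, 0, -1.204]],
  ],
  jaw=1.0,
)

```text
clock: 3.72
eef_pos: [570.6, -99.1, 130.5]
tool_rot: [3.14, 0.0, -0.044]
force: [-0.2, -0.2, -0.2]
width: 85.2
```

Run:
```python
from h import *
s=ctrl.read_state();print(s['clock'],s['eef_pos'],s['tool_rot'],s['width'],s['force'])
im=cam('wrist'); c=im['color'].copy()
p=proj(im,(572.2,-97.9,95)); print(p)
for d in models.place_of('wrist','peg')[:4]: print(d['score'],d['uv'],onplane(im,d['uv'],95))
cv2.circle(c,tuple(int(v) for v in p),4,(255,0,255),1); cv2.imwrite('pics/w1.png',c)
```

```text
3.725 [570.58488041 -99.11085033 130.46050525] [ 3.14044076e+00  3.51748835e-04 -4.36376680e-02] 85.15799194283854 [-0.1595713  -0.23888063 -0.16826553]
[285.47919545 237.12903343]
```

View pics/w1.png

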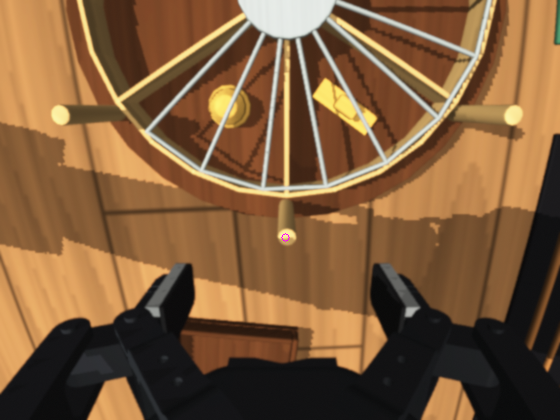

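The peg top is at (286,237), exactly where predicted, and it is centred between the fingers. I descend and grip it.

Call:
move_arm(
  moves=[
    [[0.001, -0.001, 0.02, 0, 0, 0], [0.001, -0.001, 0.04, 0, 0, 0], [0.001, -0.001, 0.059, 0, 0, 0], [0.001, -0.001, 0.059, 0, 0, 0], [0.001, -0.001, 0.059, 0, 0, 0]],
  ],
  jaw=1.0,
)

```text
clock: 4.45
eef_pos: [572.6, -96.8, 72.0]
tool_rot: [3.141, -0.001, -0.042]
force: [0.4, -0.4, 0.0]
width: 85.6
```

Call:
move_arm(
  moves=[
    [[0, 0, 0, 0, 0, 0], [0, 0, 0, 0, 0, 0], [0, 0, 0, 0, 0, 0], [0, 0, 0, 0, 0, 0], [0, 0, 0, 0, 0, 0], [0, 0, 0, 0, 0, 0], [0, 0, 0, 0, 0, 0], [0, 0, 0, 0, 0, 0]],
  ],
  jaw=0.0,
)

```text
clock: 5.45
eef_pos: [572.6, -96.4, 71.7]
tool_rot: [3.141, -0.001, -0.041]
force: [-0.8, -0.5, 5.4]
width: 9.9
```

Run:
```python
from h import *
c=np.array([578.6,54]); st=None
A=[]
import sys
s=ctrl.read_state();print(s['clock'],s['eef_pos'],s['tool_rot'],s['width'],s['force'])
def pt(a,a0=-92.4): 
    t=np.radians(a); return (c[0]+152*np.cos(t),c[1]+152*np.sin(t),71,a+90)
def seq(a,b,n): return [pt(a+(b-a)*k/n) for k in range(1,n+1)]
print('A');tr(pt(-92.4),seq(-92.4,-30.9,19))
```

```text
5.45 [572.63585134 -96.3837756   71.66194139] [ 3.14149518e+00 -8.02186174e-04 -4.09590342e-02] 9.90817222756775 [-0.75282343 -0.48499535  5.44756451]
A
[np.float64(0.009), np.float64(-0.0), np.float64(-0.0), 0, 0, np.float64(-0.056)]
[np.float64(0.017), np.float64(-0.001), np.float64(-0.0), 0, 0, np.float64(-0.113)]
[np.float64(0.026), np.float64(-0.002), np.float64(-0.0), 0, 0, np.float64(-0.169)]
[np.float64(0.034), np.float64(-0.004), np.float64(-0.0), 0, 0, np.float64(-0.226)]
[np.float64(0.042), np.float64(-0.006), np.float64(-0.0), 0, 0, np.float64(-0.282)]
[np.float64(0.051), np.float64(-0.009), np.float64(-0.0), 0, 0, np.float64(-0.339)]
[np.float64(0.059), np.float64(-0.012), np.float64(-0.0), 0, 0, np.float64(-0.395)]
[np.float64(0.066), np.float64(-0.015), np.float64(-0.0), 0, 0, np.float64(-0.452)]
[np.float64(0.074), np.float64(-0.019), np.float64(-0.0), 0, 0, np.float64(-0.508)]
[np.float64(0.081), np.float64(-0.024), np.float64(-0.0), 0, 0, np.float64(-0.565)]
[np.float64(0.088), np.float64(-0.028), np.float64(-0.0), 0, 0, np.float64(-0.621)]
[np.float64(0.095), np.float64(-0.034), np.float64(-0.0), 0, 0, np.float64(-0.678)]
[np.float64(0.102), np.float64(-0.039), np.float64(-0.0), 0, 0, np.float64(-0.734)]
[np.float64(0.108), np.float64(-0.045), np.float64(-0.0), 0, 0, np.float64(-0.791)]
[np.float64(0.114), np.float64(-0.051), np.float64(-0.0), 0, 0, np.float64(-0.847)]
[np.float64(0.119), np.float64(-0.058), np.float64(-0.0), 0, 0, np.float64(-0.904)]
[np.float64(0.125), np.float64(-0.065), np.float64(-0.0), 0, 0, np.float64(-0.96)]
[np.float64(0.129), np.float64(-0.072), np.float64(-0.0), 0, 0, np.float64(-1.017)]
[np.float64(0.134), np.float64(-0.079), np.float64(-0.0), 0, 0, np.float64(-1.073)]
```

Call:
move_arm(
  moves=[
    [[0.009, 0, 0, 0, 0, -0.056], [0.017, -0.001, 0, 0, 0, -0.113], [0.026, -0.002, 0, 0, 0, -0.169], [0.034, -0.004, 0, 0, 0, -0.226], [0.042, -0.006, 0, 0, 0, -0.282], [0.051, -0.009, 0, 0, 0, -0.339], [0.059, -0.012, 0, 0, 0, -0.395], [0.066, -0.015, 0, 0, 0, -0.452], [0.074, -0.019, 0, 0, 0, -0.508], [0.081, -0.024, 0, 0, 0, -0.565], [0.088, -0.028, 0, 0, 0, -0.621], [0.095, -0.034, 0, 0, 0, -0.678], [0.102, -0.039, 0, 0, 0, -0.734], [0.108, -0.045, 0, 0, 0, -0.791], [0.114, -0.051, 0, 0, 0, -0.847], [0.119, -0.058, 0, 0, 0, -0.904], [0.125, -0.065, 0, 0, 0, -0.96], [0.129, -0.072, 0, 0, 0, -1.017], [0.134, -0.079, 0, 0, 0, -1.073]],
  ],
  jaw=0.0,
)

```text
clock: 7.82
eef_pos: [709.5, -23.0, 71.7]
tool_rot: [3.141, 0.0, 1.034]
force: [-2.2, -0.3, 6.1]
width: 9.8
```

Run:
```python
from h import *
s=ctrl.read_state();print(s['clock'],s['eef_pos'],s['tool_rot'],s['width'],s['force'])
im=cam('top'); cv2.imwrite('pics/t2.png',cv2.resize(im['color'][120:300,110:350],None,fx=3.3,fy=3.3,interpolation=3))
```

```text
7.825 [709.51767524 -23.02098988  71.71450629] [3.14144996e+00 3.92770627e-04 1.03360718e+00] 9.837422955835745 [-2.17727875 -0.27954002  6.14588775]
```

View pics/t2.png

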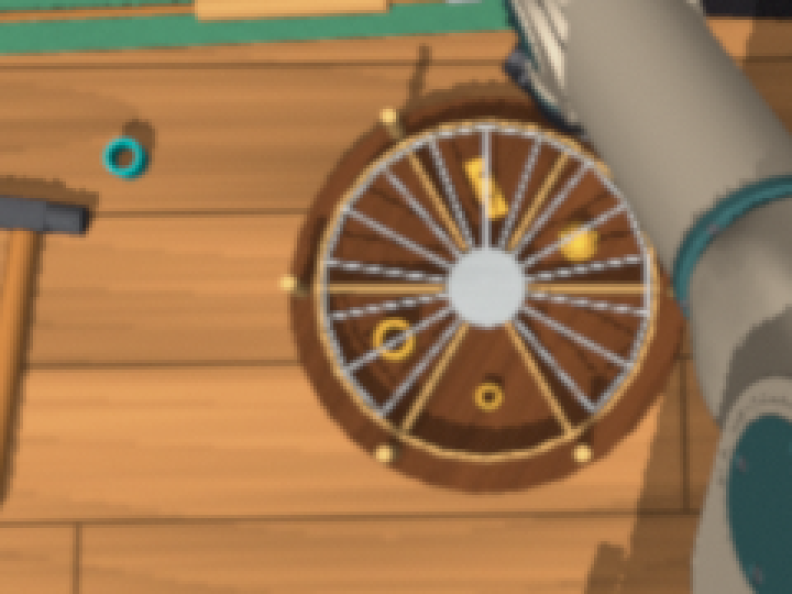

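The carousel turns with the peg. It has moved about 61°, and the collar is now at crop (394,340). I repeat the same arc.

Call:
move_arm(
  moves=[
    [[0.009, 0, 0, 0, 0, -0.056], [0.017, -0.001, 0, 0, 0, -0.113], [0.026, -0.002, 0, 0, 0, -0.169], [0.034, -0.004, 0, 0, 0, -0.226], [0.042, -0.006, 0, 0, 0, -0.282], [0.051, -0.009, 0, 0, 0, -0.339], [0.059, -0.012, 0, 0, 0, -0.395], [0.066, -0.015, 0, 0, 0, -0.452], [0.074, -0.019, 0, 0, 0, -0.508], [0.081, -0.024, 0, 0, 0, -0.565], [0.088, -0.028, 0, 0, 0, -0.621], [0.095, -0.034, 0, 0, 0, -0.678], [0.102, -0.039, 0, 0, 0, -0.734], [0.108, -0.045, 0, 0, 0, -0.791], [0.114, -0.051, 0, 0, 0, -0.847], [0.119, -0.058, 0, 0, 0, -0.904], [0.125, -0.065, 0, 0, 0, -0.96], [0.129, -0.072, 0, 0, 0, -1.017], [0.134, -0.079, 0, 0, 0, -1.073], [0.134, -0.079, 0, 0, 0, -1.073]],
  ],
  jaw=0.0,
)

```text
clock: 10.38
eef_pos: [708.7, 132.3, 71.7]
tool_rot: [-3.138, 0.0, 2.106]
force: [-4.6, -2.2, 7.9]
width: 9.7
```

Call:
move_arm(
  moves=[
    [[0, 0, 0, 0, 0, 0], [0, 0, 0, 0, 0, 0], [0, 0, 0, 0, 0, 0], [0, 0, 0, 0, 0, 0], [0, 0, 0, 0, 0, 0], [0, 0, 0, 0, 0, 0]],
  ],
  jaw=1.0,
)

```text
clock: 11.12
eef_pos: [710.4, 132.7, 71.3]
tool_rot: [3.142, -0.0, 2.105]
force: [0.8, 0.1, -0.0]
width: 85.4
```

Call:
move_arm(
  moves=[
    [[0, 0, -0.03, 0, 0, 0], [0, 0, -0.06, 0, 0, 0], [0, 0, -0.09, 0, 0, 0], [0, 0, -0.09, 0, 0, 0]],
  ],
  jaw=1.0,
)

```text
clock: 11.62
eef_pos: [711.9, 133.6, 164.4]
tool_rot: [3.136, 0.001, 2.105]
force: [-0.3, 1.2, 0.3]
width: 85.2
```

Run:
```python
from h import *
s=ctrl.read_state();print(s['clock'],s['eef_pos'],s['tool_rot'],s['width'],s['force'])
im=cam('top'); cv2.imwrite('pics/t3.png',cv2.resize(im['color'][120:300,110:350],None,fx=3.3,fy=3.3,interpolation=3))
for d in models.cut_out('top','collar')[:3]: print(d['score'],d['uv'],onplane(im,d['uv'],48))
im=cam('scene')
for d in models.cut_out('scene','collar')[:3]: print(d['score'],d['uv'],onplane(im,d['uv'],44))
```

```text
11.625 [711.9076294  133.5744671  164.39802038] [3.13634739e+00 1.09564653e-03 2.10470024e+00] 85.16504418014556 [-0.30685749  1.16244641  0.3203486 ]
0.57 [146.7, 172.2] [677.1092635  349.48584374  48.        ]
0.49 [256.4, 232.0] [513.002411    57.34376323  48.        ]
0.74 [332.3, 229.8] [499.84471424  60.45364407  44.        ]
0.5 [326.2, 372.1] [702.82165542 361.99440585  44.        ]
```

View pics/t3.png

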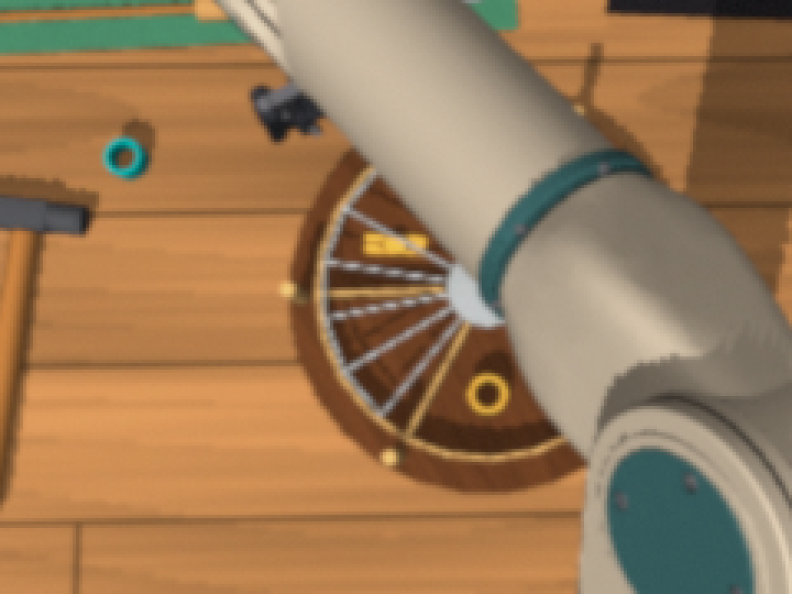

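Run:
```python
from h import *
im=cam('top')
print(onplane(im,(110+488/3.3,120+394/3.3),51))
s=ctrl.read_state(); st=(*s['eef_pos'],np.degrees(s['tool_rot'][2])); print(st)
tr(st,line(st,(480,54,165,0),13))
```

```text
[493.4120144   53.40989344  51.        ]
(np.float64(709.6373206334243), np.float64(132.21023430299303), np.float64(159.80783458171595), np.float64(120.61517515493094))
[np.float64(0.004), np.float64(-0.018), np.float64(-0.0), 0, 0, np.float64(0.162)]
[np.float64(0.008), np.float64(-0.037), np.float64(-0.001), 0, 0, np.float64(0.324)]
[np.float64(0.011), np.float64(-0.055), np.float64(-0.001), 0, 0, np.float64(0.486)]
[np.float64(0.015), np.float64(-0.073), np.float64(-0.002), 0, 0, np.float64(0.648)]
[np.float64(0.019), np.float64(-0.091), np.float64(-0.002), 0, 0, np.float64(0.81)]
[np.float64(0.023), np.float64(-0.11), np.float64(-0.002), 0, 0, np.float64(0.972)]
[np.float64(0.027), np.float64(-0.128), np.float64(-0.003), 0, 0, np.float64(1.134)]
[np.float64(0.031), np.float64(-0.146), np.float64(-0.003), 0, 0, np.float64(1.295)]
[np.float64(0.034), np.float64(-0.164), np.float64(-0.004), 0, 0, np.float64(1.457)]
[np.float64(0.038), np.float64(-0.183), np.float64(-0.004), 0, 0, np.float64(1.619)]
[np.float64(0.042), np.float64(-0.201), np.float64(-0.004), 0, 0, np.float64(1.781)]
[np.float64(0.046), np.float64(-0.219), np.float64(-0.005), 0, 0, np.float64(1.943)]
[np.float64(0.05), np.float64(-0.237), np.float64(-0.005), 0, 0, np.float64(2.105)]
```

Call:
move_arm(
  moves=[
    [[0.004, -0.018, 0, 0, 0, 0.162], [0.008, -0.037, -0.001, 0, 0, 0.324], [0.011, -0.055, -0.001, 0, 0, 0.486], [0.015, -0.073, -0.002, 0, 0, 0.648], [0.019, -0.091, -0.002, 0, 0, 0.81], [0.023, -0.11, -0.002, 0, 0, 0.972], [0.027, -0.128, -0.003, 0, 0, 1.134], [0.031, -0.146, -0.003, 0, 0, 1.295], [0.034, -0.164, -0.004, 0, 0, 1.457], [0.038, -0.183, -0.004, 0, 0, 1.619], [0.042, -0.201, -0.004, 0, 0, 1.781], [0.046, -0.219, -0.005, 0, 0, 1.943], [0.05, -0.237, -0.005, 0, 0, 2.105], [0.05, -0.237, -0.005, 0, 0, 2.105], [0.05, -0.237, -0.005, 0, 0, 2.105], [0.05, -0.237, -0.005, 0, 0, 2.105]],
  ],
  jaw=0.65,
)

```text
clock: 13.88
eef_pos: [481.8, 55.4, 166.2]
tool_rot: [-3.141, -0.001, 0.002]
force: [0.0, -1.0, -0.4]
width: 55.6
```

Run:
```python
from h import *
im=cam('wrist');s=ctrl.read_state();print(s['clock'],s['eef_pos'],s['tool_rot'],s['width'],s['force'])
c=im['color'].copy()
for d in models.cut_out('wrist','collar')[:3]: print(d['score'],d['uv'],onplane(im,d['uv'],45),d['pixels'].sum())
for d in models.place_of('wrist','collar')[:3]: print(d['score'],d['uv'],onplane(im,d['uv'],25))
for z in(25,51):
  for a in np.linspace(0,6.28,60): cv2.circle(c,tuple(int(v) for v in proj(im,(493.4+16*np.cos(a),53.4+16*np.sin(a),z))),0,(255,0,255),-1)
cv2.imwrite('pics/w2.png',c)
```

```text
13.925 [481.58708595  55.27739214 166.15701496] [-3.14108481e+00 -3.45868737e-04  1.14601929e-03] 55.56103530661923 [-0.0953486   0.16011435  0.17257125]
0.96 [298.8, 207.1] [496.44118799  49.72061457  45.        ] 812
0.8 [296.0, 198.5] [494.74972393  52.1350596   25.        ]
```

View pics/w2.png

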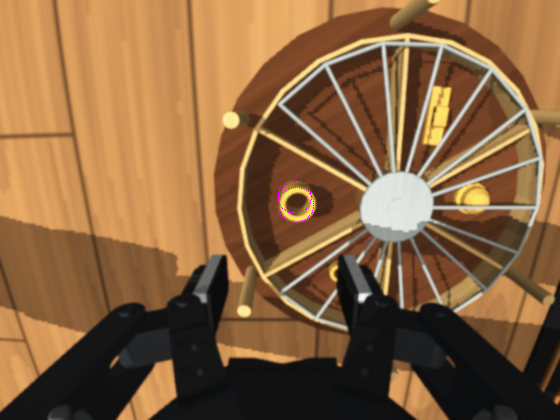

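Wrist view: the large brass ring is at (297,204), in the opening. It is clearly bigger than the small ring at about (337,272), and its size matches the 32 mm overlay. I descend part way.

Call:
move_arm(
  moves=[
    [[0.013, 0.003, 0.03, 0, 0, 0], [0.013, 0.003, 0.06, 0, 0, 0], [0.013, 0.003, 0.09, 0, 0, 0], [0.013, 0.003, 0.09, 0, 0, 0], [0.013, 0.003, 0.09, 0, 0, 0], [0.013, 0.003, 0.09, 0, 0, 0]],
  ],
  jaw=0.65,
)

```text
clock: 14.78
eef_pos: [494.9, 52.2, 77.5]
tool_rot: [-3.141, -0.002, -0.0]
force: [0.6, -0.6, 0.9]
width: 55.4
```

Run:
```python
from h import *
im=cam('wrist');s=ctrl.read_state();print(s['clock'],s['eef_pos'],s['tool_rot'],s['width'],s['force'])
c=im['color'].copy()
for d in models.place_of('wrist','collar')[:3]: print(d['score'],d['uv'],onplane(im,d['uv'],25))
for z in(25,51):
  for a in np.linspace(0,6.28,60): cv2.circle(c,tuple(int(v) for v in proj(im,(494.3+16*np.cos(a),52.3+16*np.sin(a),z))),0,(255,0,255),-1)
cv2.imwrite('pics/w3.png',c)
```

```text
14.825 [494.77126629  52.09895566  77.45494011] [-3.14124680e+00 -2.24702008e-03 -1.30032914e-04] 55.50422580148168 [-0.15601921 -0.18057098  0.35829906]
```

View pics/w3.png

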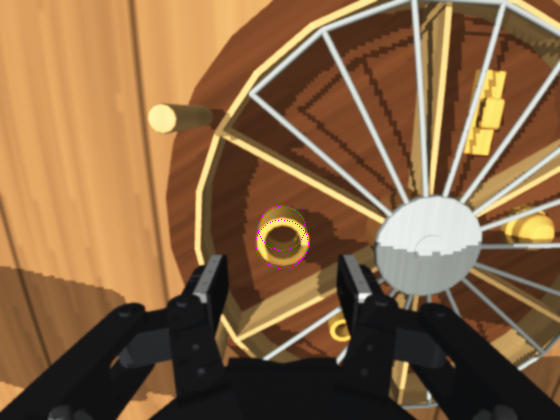

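The ring matches the overlay at (283,242) and is centred between the fingers. I go down to grasp height and close.

Call:
move_arm(
  moves=[
    [[0, 0, 0.015, 0, 0, 0], [0, 0, 0.03, 0, 0, 0], [0, 0, 0.042, 0, 0, 0], [0, 0, 0.048, 0, 0, 0], [0, 0, 0.048, 0, 0, 0], [0, 0, 0.048, 0, 0, 0]],
  ],
  jaw=0.65,
)

```text
clock: 15.62
eef_pos: [494.1, 52.1, 28.5]
tool_rot: [-3.142, -0.0, 0.0]
force: [0.1, -0.0, -0.5]
width: 55.2
```

Call:
move_arm(
  moves=[
    [[0, 0, 0, 0, 0, 0], [0, 0, 0, 0, 0, 0], [0, 0, 0, 0, 0, 0], [0, 0, 0, 0, 0, 0], [0, 0, 0, 0, 0, 0], [0, 0, 0, 0, 0, 0]],
  ],
  jaw=0.0,
)

```text
clock: 16.38
eef_pos: [494.3, 52.0, 29.1]
tool_rot: [-3.142, -0.001, -0.0]
force: [-0.6, -0.9, 5.5]
width: 30.4
```

Call:
move_arm(
  moves=[
    [[0, 0, -0.01, 0, 0, 0], [0, 0, -0.03, 0, 0, 0], [0, 0, -0.06, 0, 0, 0], [0, 0, -0.09, 0, 0, 0], [0, 0, -0.12, 0, 0, 0], [0, 0, -0.12, 0, 0, 0], [0, 0, -0.12, 0, 0, 0], [0, 0, -0.12, 0, 0, 0]],
  ],
  jaw=0.0,
)

```text
clock: 17.38
eef_pos: [493.1, 51.8, 147.4]
tool_rot: [3.141, 0.002, 0.0]
force: [0.2, -0.7, -0.7]
width: 30.6
```

Run:
```python
from h import *
im=cam('wrist');s=ctrl.read_state();print(s['clock'],s['eef_pos'],s['tool_rot'],s['width'],s['force'])
cv2.imwrite('pics/w4.png',im['color'])
for n in('top','scene'):
    t=cam(n); 
    d=models.place_of(n,'tray')
    for k in d[:2]: print(n,k['score'],k['uv'],onplane(t,k['uv'],0))
    for k in models.cut_out(n,'tray')[:1]:
        cv2.imwrite(f'pics/tray_{n}.png',cv2.resize(t['color'][int(k['uv'][1])-45:int(k['uv'][1])+45,int(k['uv'][0])-55:int(k['uv'][0])+55],None,fx=6,fy=6,interpolation=3)); print(k['uv'])
```

```text
17.425 [493.14361645  51.86273914 147.36038881] [3.14127164e+00 2.10280216e-03 1.30744949e-04] 30.531949014464242 [ 0.45078269  0.25539085 -1.68411401]
top 0.78 [384.7, 233.1] [ 507.48419548 -293.04136765    0.        ]
[389.2, 230.4]
scene 0.87 [264.0, 152.2] [ 507.15191432 -308.57188252    0.        ]
[265.3, 151.8]
```

View pics/w4.png

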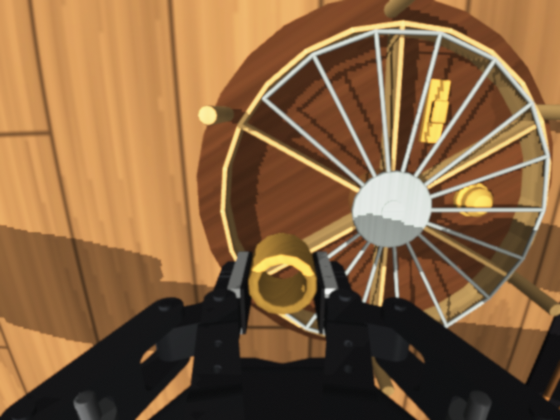

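View pics/tray_top.png

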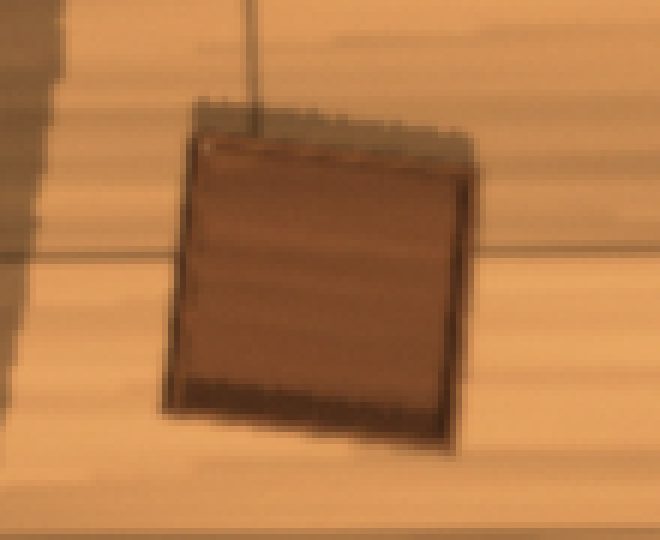

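The ring is held, upright, at (283,283) in the wrist view. The tray centre is near (505,-295), so I carry the ring there.

Call:
move_arm(
  moves=[
    [[0.001, 0.02, 0, 0, 0, 0], [0.002, 0.06, 0, 0, 0, 0], [0.004, 0.1, 0, 0, 0, 0], [0.005, 0.14, 0, 0, 0, 0], [0.006, 0.18, 0, 0, 0, 0], [0.008, 0.22, 0, 0, 0, 0], [0.009, 0.26, 0, 0, 0, 0], [0.01, 0.3, 0, 0, 0, 0], [0.011, 0.33, 0, 0, 0, 0], [0.012, 0.347, 0, 0, 0, 0], [0.012, 0.347, 0, 0, 0, 0], [0.012, 0.347, 0, 0, 0, 0], [0.012, 0.347, 0, 0, 0, 0]],
  ],
  jaw=0.0,
)

```text
clock: 19.35
eef_pos: [506.3, -293.2, 148.4]
tool_rot: [-3.141, -0.0, 0.002]
force: [0.2, 0.0, -0.6]
width: 30.2
```

Run:
```python
from h import *
im=cam('wrist');s=ctrl.read_state();print(s['clock'],s['eef_pos'],s['tool_rot'],s['width'],s['force'])
c=im['color'].copy()
M=R.from_euler('z',-8,degrees=True)
for sx,sy in((1,1),(1,-1),(-1,-1),(-1,1)):
    p=proj(im,M.apply([65*sx,65*sy,22])+[505,-295,0]); print(p.round()); cv2.circle(c,tuple(int(v) for v in p),4,(255,0,255),1)
cv2.circle(c,tuple(int(v) for v in proj(im,(505,-295,6))),4,(255,0,255),1)
cv2.imwrite('pics/w5.png',c)
```

```text
19.4 [ 506.23606688 -293.51912462  148.43667632] [-3.14103219e+00 -4.58594693e-05  2.08119758e-03] 30.413757259821235 [ 0.70597804 -0.03941451 -0.49815448]
[366. 141.]
[337. 272.]
[206. 256.]
[217. 119.]
```

View pics/w5.png

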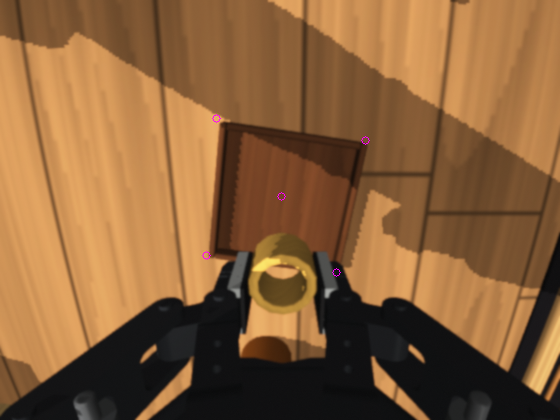

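The tray sits within about 4 mm of the estimate, with its centre near (285,193). I lower the ring and release it.

Call:
move_arm(
  moves=[
    [[0.002, 0.002, 0.04, 0, 0, 0], [0.002, 0.002, 0.08, 0, 0, 0], [0.002, 0.002, 0.11, 0, 0, 0], [0.002, 0.002, 0.125, 0, 0, 0], [0.002, 0.002, 0.132, 0, 0, 0], [0.002, 0.002, 0.135, 0, 0, 0], [0.002, 0.002, 0.136, 0, 0, 0], [0.002, 0.002, 0.136, 0, 0, 0]],
  ],
  jaw=0.0,
)

```text
clock: 20.4
eef_pos: [508.3, -297.3, 13.0]
tool_rot: [3.141, -0.001, -0.0]
force: [-0.2, 0.8, -1.3]
width: 30.9
```

Call:
move_arm(
  moves=[
    [[0, 0, 0.001, 0, 0, 0], [0, 0, 0.002, 0, 0, 0], [0, 0, 0.002, 0, 0, 0]],
  ],
  jaw=0.0,
)

```text
clock: 20.78
eef_pos: [507.9, -297.0, 10.3]
tool_rot: [-3.142, 0.0, -0.0]
force: [0.7, -0.1, -1.2]
width: 30.4
```

Call:
move_arm(
  moves=[
    [[0, 0, 0, 0, 0, 0], [0, 0, 0, 0, 0, 0], [0, 0, 0, 0, 0, 0], [0, 0, 0, 0, 0, 0], [0, 0, 0, 0, 0, 0]],
  ],
  jaw=0.6,
)

```text
clock: 21.4
eef_pos: [507.9, -297.0, 10.3]
tool_rot: [3.142, -0.0, -0.0]
force: [-1.2, -0.5, 0.9]
width: 51.3
```

Call:
move_arm(
  moves=[
    [[0, 0, -0.03, 0, 0, 0], [0, 0, -0.07, 0, 0, 0], [0, 0, -0.11, 0, 0, 0], [0, 0, -0.14, 0, 0, 0], [0, 0, -0.14, 0, 0, 0], [0, 0, -0.14, 0, 0, 0], [0, 0, -0.14, 0, 0, 0]],
  ],
  jaw=0.6,
)

```text
clock: 22.28
eef_pos: [507.0, -296.6, 149.0]
tool_rot: [-3.14, 0.002, 0.0]
force: [0.1, -0.7, 0.4]
width: 51.3
```

Run:
```python
from h import *
im=cam('wrist');s=ctrl.read_state();print(s['clock'],s['eef_pos'],s['width'],s['force'])
cv2.imwrite('pics/w6.png',im['color'])
for d in models.place_of('wrist','collar')[:2]: print(d['score'],d['uv'],onplane(im,d['uv'],6))
for d in models.place_of('wrist','tray')[:2]: print(d['score'],d['uv'],onplane(im,d['uv'],0))
im=cam('scene'); cv2.imwrite('pics/s6.png',im['color'])
```

```text
22.325 [ 507.1409998  -296.62487032  149.03321217] 51.3035451053066 [-0.70124726  0.85587429 -0.45091384]
0.73 [281.7, 190.2] [ 505.78860272 -291.98975301    6.        ]
0.56 [282.9, 192.3] [ 506.94983472 -295.64568986    0.        ]
```

View pics/w6.png

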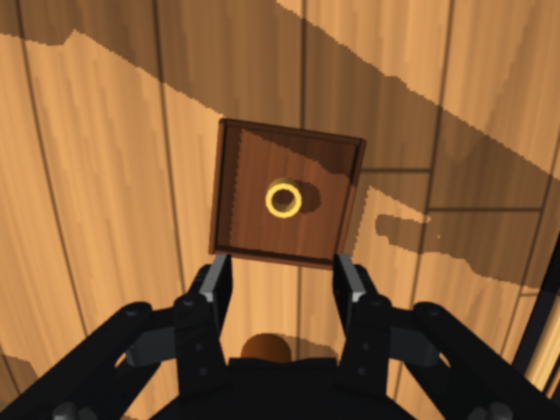

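View pics/s6.png

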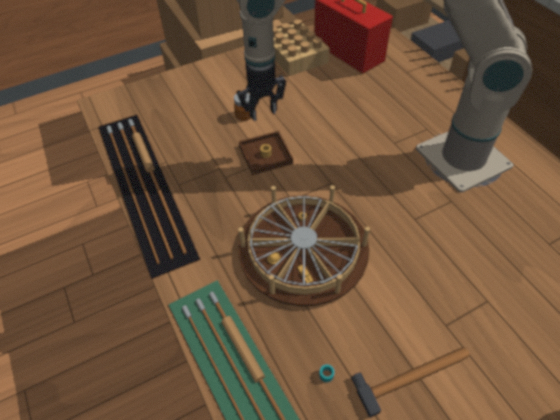

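The ring lies flat in the middle of the tray (wrist view (284,198), scene view (265,151)). The other three fittings are still in the carousel, and the hammer and jar have not moved. The arm is clear of everything, so I hand the job in.

```bash
python3 -c "
from cell import job
print(job.finish_job())"
```

```text
the job is handed in; nothing more can be done
None
```

The large brass ring is lying flat in the tray, and I handed the job in at about 22 s of the 61 s allowed. No verdict is reported, so this rests on my own checks.

**What I did:** I gripped one peg and turned the carousel about 123° so the ring stood in the guard's opening. I then let go of the peg, gripped the ring along the radius, lifted it out through the opening and set it down in the tray.

**Last checks:**
- **Ring:** the wrist and scene pictures show it flat, a few millimetres from the tray's centre by the network's estimate.
- **Other fittings:** the small ring, domed cap and flat plate are still in the carousel.
- **Hammer, jar and turquoise ring:** they look undisturbed. I judged this by eye and did not measure it again.
- **Gripper:** it was open, clear of everything, about 140 mm above the tray.

**Disagreements:** the fingers read about 2 mm narrow on both the peg and the ring, and the network's tray position in the scene camera was about 15 mm off the top camera's. In the wrist picture before lowering, the tray's corners were about 4 mm from where I had estimated them, and I shifted about 2 mm to allow for that.

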